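# Lock the filter cover of a polishing-bench dust extractor

### The arm

A 6-joint arm with a two-finger parallel gripper is mounted at the origin on the work surface. World frame = base frame: x ahead of the robot, y to its left, z up, the work surface at z = 0. Lengths are in m, angles in degrees, forces in N, time in s.
With the tool pointing down it reaches from about 0.275 to 0.75 m from the base axis. Payload 10.2 kg.
Tool frame: the origin (TCP) lies at the very end of the fingers, on their centre line; the grasp point (between the pads) lies 19 mm behind it; x points along the fingers, y is the direction in which the jaws open and shut, and the axes are right-handed (so a half turn about x gives the same grasp; the last joint's range is limited). The gripper opens to 88 mm and grips with 3 to 60 N. Pads are 18 mm wide; open, the fingers measure 123 mm over their backs; the gripper's body (75 mm by 187 mm) begins 45 mm behind the grasp point.
Start: joints at [-83.789, 17.928, 85.812, -0, 76.261, -12.8], TCP at [0.171, -0.496, 0.239] pointing down, gripper open.
Joint ranges: [-168.41, 168.41], [-55.51, 124.54], [10.69, 146.95], [-70.63, 250.63], [1, 178], [-165.06, 165.06]. Speed limits (degrees/s): [136.94, 136.94, 172.46, 180, 180, 180].

### API

Orientations are given as a 3x3 rotation matrix whose columns are the frame's x, y, z axes.
In Python, from cell import state, camera, get_calibration, sign_off gives the robot as it stands.
- The arm moves only by the shell command python3 -m pendant 'ROWS' [OPENING]. ROWS is JSON, a list of rows, each a list of 2 entries, a list of its own where there are three numbers: the shift along the tool's x, y, z in cm, then the turn, a rotation vector about the tool's x, y, z in degrees. A call has 1 to 10 rows; each row shifts and turns the commanded pose from where the row before left it, along the tool's axes as they then stand; what a row does not reach is not made up. A row lasts 1/10 s, in which the tool goes at most 50 mm and 8.59 degrees, less where a joint would pass 70% of its speed; a pose out of reach is approached as far as the arm can. A call with a gripper value outside its range is refused whole. OPENING is the finger opening in cm, from 0 to 8.81, set as the call begins (- or left out, the last holds). The fingers move at their own pace and stop on an object; the grip force is fixed at half the most. Time passes only in rows, so rows that do not move let the fingers close. It gives the time, the measured TCP pose, the force and the opening at its end, in the units of the state.
- state(): the state, without advancing time (a new reading comes with each control period).
- camera(name): name is "side" or "top" or "wrist"; returns the picture (400x640x3 uint8, blue, green, red); there is no depth.
- get_calibration(name): a dict with "vfov" (degrees; the focal length in pixels is half the picture's height over the tangent of half this angle, whatever the lens; pixels are square), "cx", "cy" (the principal point, pixels), "extrinsics" (4x4, takes a point from camera to world coordinates); the wrist camera has in their place "mount" (4x4, takes a point from camera to tool coordinates, whose origin is the TCP and whose axes are the tool frame's). Camera axes: x right, y down, z forward; pixel columns grow to the right and rows downward; lengths in m; the calibration is good to about 2 mm. A picture is of the moment at which its call begins: read the wrist's pose just before it. get_calibration takes no time and is no camera call.
- sign_off(): hands the job in, once; it reports no verdict.
The state is a dict: "time": time; "joint_positions": joint angles; "joint_vel": joint speeds; "effort": joint torques, N m; "tool_pos": TCP position; "eef_rot": TCP orientation; "wrist_force": force on the tool from outside, world axes, zero at the start; "ft_torque": the same for the moment, N m; "width": finger opening in m.
Only numpy, scipy, OpenCV 4.12 (cv2) and the standard library are available. Lean on these libraries where they do the work, as an engineer would, in place of code of your own. Each camera call takes 0.05 s, during which the arm holds its last target. There are 200 camera calls.

### The job

The filter cover on top of the dust extractor is shut but not locked, and its gasket holds its front edge a little proud. Set a fingertip in the slot of each of the two round quarter-turn locks, press the cover down flush and turn the lock clockwise to its stop, so that both cams hook under and the cover stays down when you let go. Do not lift the cover, and leave the things lying on and around the extractor where they are.

Things in the scene. Friction and masses are not known exactly. Their poses are not given: they have to be found in the camera images.
- extractor: Low grey steel box fixed to the bench, deck 150 mm high. Origin on the bench; x runs from its front (robot's side) to its back, y to its left. Deck: x -0.200 to 0.170, y +-0.225. Cover in the deck: x -0.130 to 0.110, y +-0.165, hinged on its back edge (x 0.112). Lock axes: x -0.080, y +0.100 (left) and -0.100 (right). Loose things up to 45 mm tall lie on the deck in front of and beside the cover.
- cover (a joint): Hinge angle of the cover, rad: 0 = fully down, flush with the deck (hard stop). The gasket springs it up to about 0.04 (7 to 8 mm proud at the locks). Pushing it flush at a lock takes about 8 to 10 N. Once locked it stays within about 1.5 mm of flush there (below 0.01).
- lock_left (a joint): Turn of the left lock, rad, growing clockwise seen from above: 0 = unlocked (slot parallel to the cover's front edge), 1.571 = stop, locked (slot square to that edge). Starts at 0 to 0.4; turning takes about 0.1 N m. Its cam tongue meets the frame's lip at about 0.7 rad: it goes on only if the cover is then pressed to within 3 mm of flush, and from there it holds the cover down.
- lock_right (a joint): Turn of the right lock, rad: the same in all respects, and also clockwise. In either slot a tip much smaller than the slot can spin without taking the lock along: then push on the slot's side walls away from the middle (a tip near one end led round the axis, or two tips spread along the slot).
- slot_left (a point): Point on the left lock's axis, level with its top face. The lock is a bare metal disc 80 mm across, 2 mm above the cover, with one straight slot through its middle: 28 mm wide, 66 mm long with closed ends, 14 mm deep, flat floor. The point's y axis runs along the slot, x across it, z up; it turns with the lock. With the cover flush it is 152 mm above the bench.
- slot_right (a point): The same point of the right lock.
- compound_bar: Bystander: reddish-brown bar of polishing compound, 34 x 95 x 26 mm, on the deck in front of the cover. Origin under its centre.
- paste_pot: Bystander: small glass pot, 42 mm across, 40 mm tall, on the deck left of the cover. Origin under its centre.
- felt_block: Bystander: grey felt block, 60 x 34 x 22 mm, on the deck right of the cover. Origin under its centre.
- spare_filter: Bystander: pleated filter cartridge standing on the bench to the left, 104 mm across, 116 mm tall. Origin under its centre.
- mug: Bystander: white mug on the bench to the right, 80 mm across, 92 mm tall. Origin under its centre.
- buff_wheel: Bystander: cloth buffing wheel lying on the bench to the right, 112 mm across, 20 mm thick. Origin under its centre.
- screwdriver: Bystander: screwdriver with a red handle, lying on the bench to the left.

How it is judged (in metres and radians):
At the end, for the whole second after the job is handed in: Both locks are turned to within about 12 degrees of their clockwise stop (above 1.35 of 1.571 rad) and the cover stays down within 2.5 mm of flush at the locks (joint below 0.013 rad) by itself (value of joint each of lock_left, lock_right above 1.35 rad and value of joint cover below 0.013 rad); the robot touches nothing.
It fails at once if the cover is lifted open, its front edge 35 mm or more above the deck (value of joint cover above 0.15 rad).
It fails at once if something lying on the extractor's deck is moved more than 30 mm, pushed or carried (distance of any of compound_bar, paste_pot, felt_block from where it was at the start of the episode above 0.03 m).
It fails at once if something standing on the bench is moved more than 30 mm, pushed or carried (distance of any of spare_filter, mug, buff_wheel, screwdriver from where it was at the start of the episode above 0.03 m).
It also fails if it takes over 48 s, if anything falls off the work surface, if the arm or the gripper's body presses on something with over 40 N, if the wrist force passes 120 N, or if a joint passes its speed limit or range.

## Working session

There is one attempt and no reset: what is moved stays moved. The work goes in short steps, Python scripts to look and compute and a shell command to move; the robot and the scene stay as the last step left them, time stands still between calls to the robot, and variables do not carry over. Pictures are saved under pics/ and viewed, about 8 in all and at most 12, crops included, and the job is handed in when it is done.

```bash
mkdir -p pics; ls; python3 - <<'E'
from cell import *
import cv2
s=state();print(s)
for n in("top","side","wrist"):
    print(n,get_calibration(n)); 
for n in("top","side"):
    cv2.imwrite(f"pics/{n}0.png",camera(n))
E
```

```text
pics
{'time': 0.0, 'joint_positions': array([-8.37895559e+01,  1.79581029e+01,  8.58510524e+01, -1.63828551e-03,
        7.62600065e+01, -1.27997376e+01]), 'joint_vel': array([0.02366326, 0.0434324 , 0.00783719, 0.09185486, 0.05047265,
       0.01693662]), 'effort': array([ 4.02851456e-04, -4.02212405e+01, -2.52272058e+01,  6.94789295e-02,
        3.52724001e-02, -8.17738010e-05]), 'tool_pos': array([ 0.17096932, -0.49614111,  0.23819247]), 'eef_rot': array([[-1.58197274e-04,  3.25742515e-01, -9.45458507e-01],
       [ 1.19701366e-03, -9.45457780e-01, -3.25742465e-01],
       [-9.99999271e-01, -1.18325832e-03, -2.40349398e-04]]), 'wrist_force': array([-0.35156399, -0.75397175,  0.25912552]), 'ft_torque': array([0.05072863, 0.01891818, 0.02539372]), 'width': 0.08814787104551267}
top {'vfov': 52.75804404006921, 'cx': 317.6272687035234, 'cy': 199.1352096291768, 'extrinsics': array([[-0.01509956, -0.98926532,  0.14534828,  0.37585409],
       [-0.9997986 ,  0.01301595, -0.01527569,  0.01043899],
       [ 0.01321987, -0.14554966, -0.98926262,  1.31003609],
       [ 0.        ,  0.        ,  0.        ,  1.        ]])}
side {'vfov': 57.05422059602904, 'cx': 317.14550849322757, 'cy': 203.89716372768828, 'extrinsics': array([[-0.84413843, -0.40616337,  0.34994517,  0.04376165],
       [-0.53612338,  0.64124366, -0.54897932,  0.79623558],
       [-0.00142483, -0.65102833, -0.7590521 ,  1.21897411],
       [ 0.        ,  0.        ,  0.        ,  1.        ]])}
wrist {'vfov': 71.00398015384329, 'cx': 325.219686919588, 'cy': 201.90649417083858, 'mount': array([[ 5.10032202e-04, -2.74982215e-01,  9.61449178e-01,
        -1.46100285e-01],
       [ 9.99999360e-01,  1.11119119e-03, -2.12672770e-04,
        -1.26868639e-04],
       [-1.00987263e-03,  9.61448671e-01,  2.74982606e-01,
        -7.02394459e-02],
       [ 0.00000000e+00,  0.00000000e+00,  0.00000000e+00,
         1.00000000e+00]])}
```

View pics/top0.png

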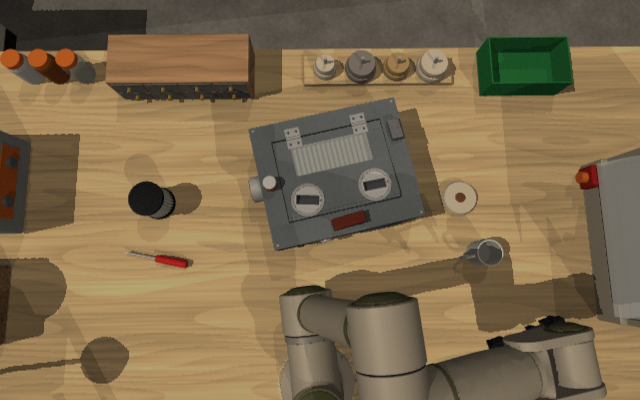

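View pics/side0.png

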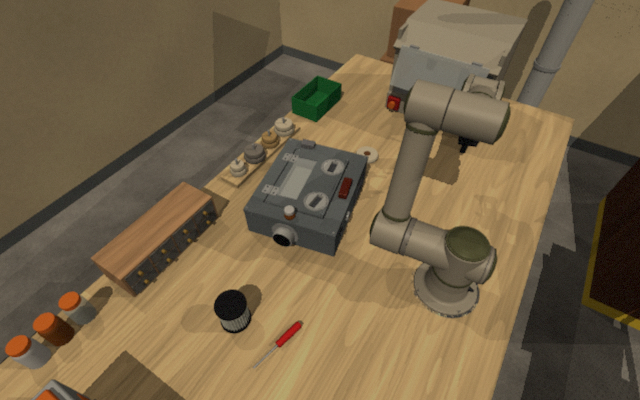

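The top view shows the extractor, with its locks at about (307,200) on the left and (375,184) on the right. The bar is at (350,220), the pot at (269,183), the felt at (396,129), the mug at (489,252) and the wheel at (460,198).

```bash
cat > h.py <<'E'
import numpy as np
from cell import *
def ray(n,u,v,s=None):
    c=get_calibration(n); f=200/np.tan(np.radians(c['vfov']/2))
    if n=='wrist':
        T=np.eye(4);T[:3,:3]=s['eef_rot'];T[:3,3]=s['tool_pos'];E=T@c['mount']
    else: E=c['extrinsics']
    return E[:3,3],E[:3,:3]@np.array([(u-c['cx'])/f,(v-c['cy'])/f,1])
def pt(n,u,v,z,s=None):
    o,d=ray(n,u,v,s); return o+d*(z-o[2])/d[2]
E
python3 - <<'E'
from h import *; import cv2
im=cv2.imread('pics/top0.png')[95:255,240:430]
cv2.imwrite('pics/c.png',cv2.resize(im,None,fx=4,fy=4,interpolation=cv2.INTER_CUBIC)[:600])
C=[("BL",250,128),("BR",395,99),("FR",423,216),("FL",275,249),("lockL",307,200),("lockR",375,184),("bar",350,220)]
for n,u,v in C: print(n,pt('top',u,v,.155).round(3))
L,R=pt('top',307,200,.159),pt('top',375,184,.159)
print(np.degrees(np.arctan2(*(L-R)[[1,0]])),np.linalg.norm(L-R))
E
```

```text
BL [0.761 0.19  0.155]
BR [ 0.847 -0.245  0.155]
FR [ 0.492 -0.311  0.155]
FL [0.404 0.116 0.155]
lockL [0.543 0.023 0.155]
lockR [ 0.588 -0.175  0.155]
bar [ 0.484 -0.1    0.155]
102.62768094685977 0.20303585900194177
```

View pics/c.png

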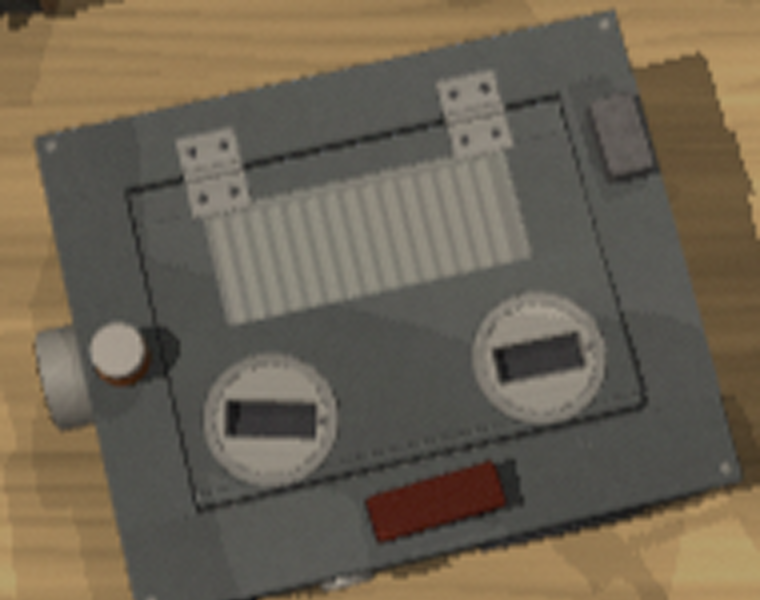

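```bash
python3 -m pendant '[[[-0.5,-1.5,-4.6],[0,0,0]],[[-0.5,-1.5,-4.6],[0,0,0]],[[-0.5,-1.5,-4.6],[0,0,0]],[[-0.5,-1.5,-4.6],[0,0,0]],[[-0.5,-1.5,-4.6],[0,0,0]],[[-0.5,-1.5,-4.6],[0,0,0]],[[-0.5,-1.5,-4.6],[0,0,0]],[[-0.5,-1.5,-4.6],[0,0,0]],[[-0.5,-1.5,-4.6],[0,0,0]],[[-0.5,-1.5,-4.6],[0,0,0]]]' 2.5; python3 -m pendant '[[[0,-1.7,-3.9],[0,0,0]],[[0,0,0],[-8.5,0,0]],[[0,0,0],[-8.5,0,0]],[[0,0,0],[-8.5,0,0]],[[0,0,0],[-8.5,0,0]],[[0,0,0],[-8.5,0,0]],[[0,0,0],[-8.5,0,0]],[[0,0,0],[-8.5,0,0]],[[0,0,0],[-8.5,0,0]],[[0,0,0],[-8.5,0,0]]]';  python3 -m pendant '[[[0,0,0],[-8.5,0,0]],[[0,0,0],[-8.5,0,0]],[[0,0,0],[-8.5,0,0]],[[0,0,0],[-8.5,0,0]],[[0,0,0],[-8.5,0,0]],[[0,0,0],[-8.5,0,0]],[[0,0,0],[-8.5,0,0]],[[0,0,0],[-8.5,0,0]],[[0,0,0],[-8.5,0,0]],[[0,0,0],[-8.5,0,0]]]'
python3 -m pendant '[[[0,0,0],[-8.5,0,0]],[[0,0,0],[0,0,0]],[[0,0,0],[0,0,0]]]'
python3 - <<'E'
from h import *;import cv2
s=state();np.save('s1.npy',s,allow_pickle=True);im=camera('wrist');cv2.imwrite('pics/w1.png',im)
print(s['time'],s['tool_pos'],s['eef_rot'].round(3),s['joint_positions'],s['wrist_force'],s['width'])
E
```

```text
time: 1.1
tool_pos: [0.5583, -0.2031, 0.2887]
eef_rot: [[-0.001, 0.326, -0.945], [0.0, -0.945, -0.326], [-1.0, -0.0, 0.0]]
wrist_force: [-0.2, -0.2, 0.9]
width: 0.0252
time: 2.1
tool_pos: [0.5883, -0.1759, 0.2882]
eef_rot: [[-0.001, 0.995, 0.102], [0.0, 0.102, -0.995], [-1.0, -0.001, -0.001]]
wrist_force: [-0.9, 0.0, -0.8]
width: 0.025
time: 3.1
tool_pos: [0.5883, -0.1759, 0.2883]
eef_rot: [[-0.001, -0.015, 1.0], [0.0, 1.0, 0.015], [-1.0, 0.0, -0.001]]
wrist_force: [-0.6, 0.3, -0.1]
width: 0.0248
time: 3.4
tool_pos: [0.5883, -0.1759, 0.2885]
eef_rot: [[-0.0, -0.153, 0.988], [0.0, 0.988, 0.153], [-1.0, 0.0, -0.0]]
wrist_force: [-0.3, 0.1, 0.6]
width: 0.0249
3.4 [ 0.58833809 -0.17591017  0.28845762] [[-0.    -0.153  0.988]
 [ 0.     0.988  0.153]
 [-1.     0.    -0.   ]] [-2.75647328e+01  2.81516827e+01  6.37178652e+01  2.62850053e-03
  8.81616162e+01 -1.26342773e+02] [-0.29635921  0.09273605  0.56772378] 0.024939646295241553
```

View pics/w1.png

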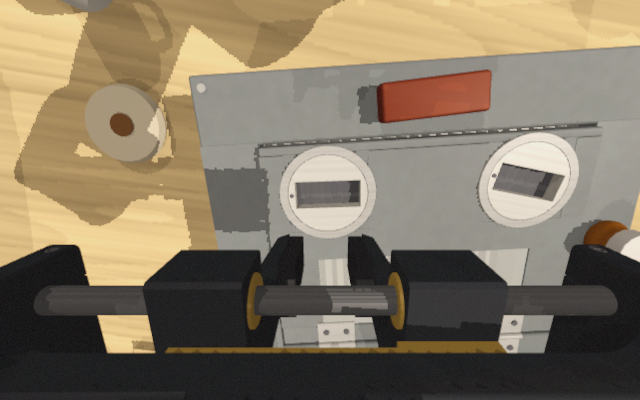

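The wrist view shows both locks. The right one is centred near (328,193) and its slot is nearly level. The left one is near (529,180) and its slot is tilted.

```bash
python3 - <<'E'
from h import *; import cv2
s=np.load('s1.npy',allow_pickle=True).item()
im=cv2.imread('pics/w1.png')
g=cv2.cvtColor(im,6)
P={}
for n,(x0,y0,x1,y1) in dict(R=(262,130,390,236),L=(468,120,590,236)).items():
    sub=g[y0:y1,x0:x1]
    m=(sub>190).astype(np.uint8)
    k,l,st,c=cv2.connectedComponentsWithStats(m); i=1+st[1:,4].argmax()
    cs,_=cv2.findContours((l==i).astype(np.uint8),0,1)
    ct=max(cs,key=cv2.contourArea)
    e=cv2.fitEllipse(ct); print(n,e[0][0]+x0,e[0][1]+y0,e[1],st[i])
    hull=cv2.fillPoly(np.zeros_like(sub),[ct],1)
    d=((sub<175)&(hull>0)).astype(np.uint8)
    k,l,st,c=cv2.connectedComponentsWithStats(d); j=1+st[1:,4].argmax()
    ys,xs=np.where(l==j); W=np.array([pt('wrist',x+x0,y+y0,.158,s)[:2] for x,y in zip(xs,ys)],np.float32)
    (c,wh,a)=cv2.minAreaRect(W); b=cv2.boxPoints((c,wh,a)); 
    ed=[b[1]-b[0],b[2]-b[1]]; v=max(ed,key=np.linalg.norm); yaw=np.degrees(np.arctan2(v[1],v[0]))%180
    print(' slot centre',c,wh,'yaw',yaw,'ellipse centre',pt('wrist',e[0][0]+x0,e[0][1]+y0,.158,s))
B=cv2.resize(np.vstack([im[125:245,265:395],im[115:235,465:595]]).reshape(2,120,130,3).transpose(1,0,2,3).reshape(120,260,3),None,fx=3,fy=3,interpolation=2)
cv2.imwrite('pics/c2.png',B)
a=np.degrees(np.arctan2(s['eef_rot'][1,1],s['eef_rot'][0,1])); print('tool yaw',a)
# bar edge & front edge of cover line
p,q=pt('wrist',260,147,.152,s),pt('wrist',597,125,.152,s); print('front edge yaw',np.degrees(np.arctan2(q[1]-p[1],q[0]-p[0])))
E
```

```text
R 327.407470703125 191.36178970336914 (89.32789611816406, 94.30278015136719) [  18   17   95   89 4638]
 slot centre (0.5873672962188721, -0.17333105206489563) (0.027541926130652428, 0.06599786877632141) yaw 100.88609 ellipse centre [ 0.58464087 -0.17393832  0.158     ]
L 528.7013244628906 179.13929748535156 (83.79138946533203, 106.34367370605469) [  11   12  100   95 5134]Traceback (most recent call last):
  File "<stdin>", line 16, in <module>
  File "h.py", line 10, in pt
    o,d=ray(n,u,v,s); return o+d*(z-o[2])/d[2]
        ~~~^^^^^^^^^
  File "h.py", line 4, in ray
    c=get_calibration(n); f=200/np.tan(np.radians(c['vfov']/2))
ValueError: time passes only in moves, steps and waits
```

```bash
sed -i "s/^def ray/from functools import lru_cache\ncal=lru_cache(None)(get_calibration)\ndef ray/; s/c=get_calibration(n)/c=cal(n)/" h.py
python3 -m pendant '[[[3,0.25,-0.1],[-2,0,0]],[[4,0,0],[0,0,0]],[[3,0,0],[0,0,0]],[[2.4,0,0],[0,0,0]],[[0,0,0],[0,0,0]],[[0,0,0],[0,0,0]]]' 2.2
python3 - <<'E'
from h import *; import cv2
im=camera('wrist');cv2.imwrite('pics/w2.png',im)
cv2.imwrite('pics/side2.png',cv2.resize(camera('side')[120:270,230:400],None,fx=3,fy=3,interpolation=2))
E
```

```text
time: 4.05
tool_pos: [0.5873, -0.1738, 0.1655]
eef_rot: [[0.0, -0.19, 0.982], [-0.0, 0.982, 0.19], [-1.0, -0.0, 0.0]]
wrist_force: [-0.7, 0.3, 0.6]
width: 0.0217
```

View pics/w2.png

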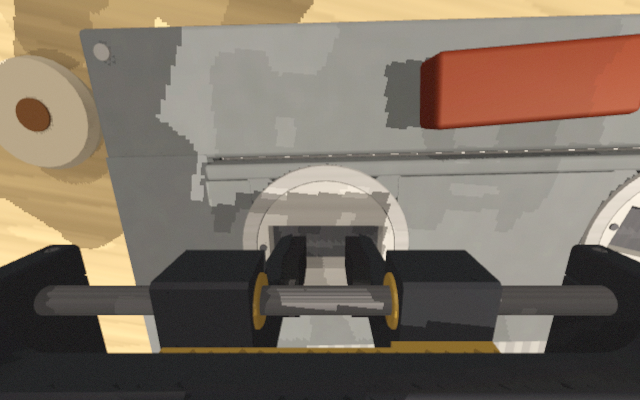

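The fingers (about 275 to 382) sit within the slot's ends (271 to 385), so they line up. I'll descend and press.

```bash
python3 -m pendant '[[[1,0,0],[0,0,0]],[[0.6,0,0],[0,0,0]],[[0.4,0,0],[0,0,0]],[[0,0,0],[0,0,0]]]'; python3 -m pendant '[[[0.4,0,0],[0,0,0]],[[0.3,0,0],[0,0,0]],[[0.2,0,0],[0,0,0]],[[0,0,0],[0,0,0]]]'
```

```text
time: 4.55
tool_pos: [0.587, -0.1736, 0.1445]
eef_rot: [[-0.0, -0.191, 0.982], [0.0, 0.982, 0.191], [-1.0, 0.0, -0.0]]
wrist_force: [-2.0, 0.2, 2.7]
width: 0.0219
time: 4.95
tool_pos: [0.5874, -0.1736, 0.1383]
eef_rot: [[0.002, -0.191, 0.982], [-0.001, 0.982, 0.191], [-1.0, -0.001, 0.002]]
wrist_force: [-6.7, 3.0, 18.1]
width: 0.0221
```

Flush, with 18 N on the tip. Next I turn clockwise.

```bash
python3 -m pendant '[[[0,0,0],[6,0,0]],[[0,0,0],[6,0,0]],[[0,0,0],[6,0,0]],[[0,0,0],[6,0,0]],[[0,0,0],[6,0,0]],[[0,0,0],[6,0,0]],[[0,0,0],[6,0,0]],[[0,0,0],[6,0,0]],[[0,0,0],[6,0,0]],[[0,0,0],[6,0,0]]]'; python3 -c "
from h import *;s=state();print(s['ft_torque'],s['wrist_force'])"
python3 -m pendant '[[[0,0,0],[6,0,0]],[[0,0,0],[6,0,0]],[[0,0,0],[6,0,0]],[[0,0,0],[6,0,0]],[[0,0,0],[6,0,0]],[[0,0,0],[3,0,0]],[[0,0,0],[0,0,0]]]'; python3 -c "
from h import *;s=state();print(s['ft_torque'],s['wrist_force'])"
```

```text
time: 5.95
tool_pos: [0.5875, -0.1739, 0.1382]
eef_rot: [[0.003, 0.757, 0.653], [-0.002, 0.653, -0.757], [-1.0, 0.001, 0.003]]
wrist_force: [-4.7, 2.3, 17.7]
width: 0.0223
[0.38553654 0.78884654 0.08256031] [-4.67391806  2.33823231 17.67396571]
time: 6.65
tool_pos: [0.588, -0.1744, 0.1383]
eef_rot: [[0.004, 0.99, 0.138], [-0.003, 0.138, -0.99], [-1.0, 0.004, 0.003]]
wrist_force: [-1.8, 0.1, 14.5]
width: 0.0219
[-0.06696526  0.44542289 -0.02861714] [-1.81112316  0.05317252 14.45706166]
```

```bash
for i in 1; do python3 -m pendant '[[[0,0,0],[3,0,0]],[[0,0,0],[2,0,0]],[[0,0,0],[0,0,0]]]'; python3 -c "
from h import *;s=state();print(s['ft_torque'],np.degrees(np.arctan2(s['eef_rot'][1,1],s['eef_rot'][0,1])))"; done
python3 -m pendant '[[[0,0,0],[3,0,0]],[[0,0,0],[2,0,0]],[[0,0,0],[0,0,0]]]'; python3 -c "
from h import *;s=state();print(s['ft_torque'],np.degrees(np.arctan2(s['eef_rot'][1,1],s['eef_rot'][0,1])))"
```

```text
time: 6.95
tool_pos: [0.5884, -0.1738, 0.1383]
eef_rot: [[0.005, 0.999, 0.053], [-0.002, 0.053, -0.999], [-1.0, 0.005, 0.002]]
wrist_force: [1.2, 3.2, 14.7]
width: 0.0219
[0.37527635 0.00997793 0.40918459] 3.017572770200557
time: 7.25
tool_pos: [0.5887, -0.1736, 0.1383]
eef_rot: [[0.005, 1.0, -0.029], [-0.003, -0.029, -1.0], [-1.0, 0.005, 0.003]]
wrist_force: [2.9, 2.8, 13.7]
width: 0.0222
[ 0.39104718 -0.31266193  2.97503095] -1.6580876825237043
```

The torque of 3 N m means the stop is reached. I'll back off, lift and move to the left lock.

```bash
python3 -m pendant '[[[-0.4,0,0],[-5,0,0]],[[0,0,0],[-3,0,0]],[[-1.5,0,0],[0,0,0]],[[-3,0,0],[0,0,0]],[[-4,0,0],[0,0,0]],[[-3,0,-3],[0,0,0]],[[-2,-0.5,-4.2],[0,0,0]],[[-1,-0.5,-4.2],[0,0,0]],[[0,-0.6,-4.2],[0,0,0]],[[0,-0.6,-4.4],[0,0,0]]]'
python3 -m pendant '[[[0,0,0],[-8.5,0,0]],[[0,0,0],[-8.5,0,0]],[[0,0,0],[-8.5,0,0]],[[0,0,0],[-8.5,0,0]],[[0,0,0],[-8.5,0,0]],[[0,0,0],[-8.5,0,0]],[[0,0,0],[-8.5,0,0]],[[0,0,0],[-8.5,0,0]],[[0,0,0],[-8.5,0,0]],[[0,0,0],[0,0,0]]]'
python3 - <<'E'
from h import *;import cv2
s=state();np.save('s3.npy',s,allow_pickle=True);im=camera('wrist');cv2.imwrite('pics/w3.png',im)
print(s['tool_pos'],s['joint_positions'],'yaw',np.degrees(np.arctan2(s['eef_rot'][1,1],s['eef_rot'][0,1])))
E
```

```text
time: 8.25
tool_pos: [0.5436, 0.0244, 0.2849]
eef_rot: [[0.001, 0.995, 0.104], [-0.0, 0.104, -0.995], [-1.0, 0.001, 0.0]]
wrist_force: [1.2, -0.4, 0.2]
width: 0.0224
time: 9.25
tool_pos: [0.5442, 0.0229, 0.2845]
eef_rot: [[-0.0, 0.129, 0.992], [-0.0, 0.992, -0.129], [-1.0, -0.0, -0.0]]
wrist_force: [0.1, 0.5, -0.2]
width: 0.022
[0.54420677 0.02293109 0.28454805] [-9.91506580e+00  1.88395519e+01  7.77363083e+01 -1.26995462e-03
  8.34282475e+01 -9.24977870e+01] yaw 82.58286661782675
```

View pics/w3.png

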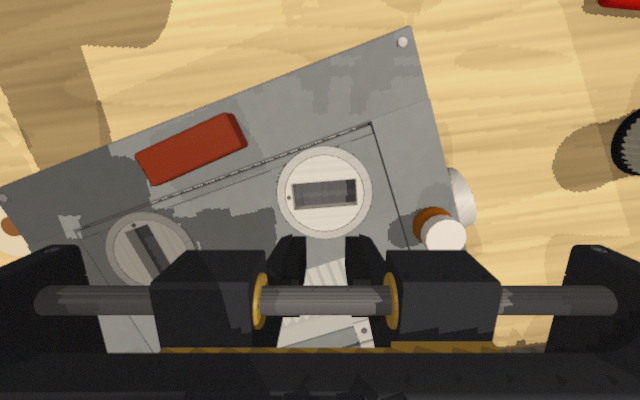

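The right slot is now square to the front edge, at about (155,250). The left lock is at (324,192) with its slot nearly level.

```bash
python3 - <<'E'
from h import *; import cv2
s=np.load('s3.npy',allow_pickle=True).item()
g=cv2.cvtColor(cv2.imread('pics/w3.png'),6)
x0,y0,x1,y1=285,165,364,222
d=(g[y0:y1,x0:x1]<165).astype(np.uint8)
d=cv2.morphologyEx(d,cv2.MORPH_OPEN,np.ones((4,4)))
k,l,st,c=cv2.connectedComponentsWithStats(d); j=1+st[1:,4].argmax();print(st[j])
ys,xs=np.where(l==j)
for z in(.152,.155):
    W=np.array([pt('wrist',x+x0,y+y0,z,s)[:2] for x,y in zip(xs,ys)],np.float32)
    c,wh,a=cv2.minAreaRect(W);b=cv2.boxPoints((c,wh,a));v=max(b[1]-b[0],b[2]-b[1],key=np.linalg.norm)
    D=np.r_[np.array(c)-s['tool_pos'][:2],0]
    print(z,c,wh,'yaw',np.degrees(np.arctan2(v[1],v[0]))%180,'tool shift cm',100*s['eef_rot'].T@D)
E
```

```text
[   8   15   65   31 1675]
0.152 (0.5454122424125671, 0.022807151079177856) (0.06572641432285309, 0.027754073962569237) yaw 87.61958 tool shift cm [-8.85431675e-06  3.27106786e-03  1.21138178e-01]
0.155 (0.5446408987045288, 0.022906554862856865) (0.06501879543066025, 0.027455229312181473) yaw 87.61963 tool shift cm [-3.20748215e-06  3.17083060e-03  4.33659962e-02]
```

```bash
python3 -m pendant '[[[3,0,0.1],[-5,0,0]],[[4,0,0],[0,0,0]],[[3,0,0],[0,0,0]],[[2.4,0,0],[0,0,0]],[[0,0,0],[0,0,0]],[[0.8,0,0],[0,0,0]],[[0.6,0,0],[0,0,0]],[[0,0,0],[0,0,0]]]'; python3 -m pendant '[[[0.4,0,0],[0,0,0]],[[0.4,0,0],[0,0,0]],[[0.3,0,0],[0,0,0]],[[0,0,0],[0,0,0]]]'
```

```text
time: 10.1
tool_pos: [0.5452, 0.0228, 0.1468]
eef_rot: [[0.0, 0.044, 0.999], [0.0, 0.999, -0.044], [-1.0, 0.0, 0.0]]
wrist_force: [-0.5, -0.6, -0.1]
width: 0.0218
time: 10.5
tool_pos: [0.5456, 0.0228, 0.1382]
eef_rot: [[0.002, 0.043, 0.999], [-0.001, 0.999, -0.043], [-1.0, -0.0, 0.002]]
wrist_force: [-7.2, 0.9, 20.5]
width: 0.0219
```

```bash
python3 -m pendant '[[[0,0,0],[6,0,0]],[[0,0,0],[6,0,0]],[[0,0,0],[6,0,0]],[[0,0,0],[6,0,0]],[[0,0,0],[6,0,0]],[[0,0,0],[6,0,0]],[[0,0,0],[6,0,0]],[[0,0,0],[6,0,0]],[[0,0,0],[6,0,0]],[[0,0,0],[6,0,0]]]'
python3 -m pendant '[[[0,0,0],[6,0,0]],[[0,0,0],[6,0,0]],[[0,0,0],[6,0,0]],[[0,0,0],[4,0,0]],[[0,0,0],[2,0,0]],[[0,0,0],[0,0,0]]]'; python3 -c "
from h import *;s=state();print(s['ft_torque'],np.degrees(np.arctan2(s['eef_rot'][1,1],s['eef_rot'][0,1])))"
python3 -m pendant '[[[0,0,0],[3,0,0]],[[0,0,0],[2,0,0]],[[0,0,0],[0,0,0]]]'; python3 -c "
from h import *;s=state();print(s['ft_torque'],np.degrees(np.arctan2(s['eef_rot'][1,1],s['eef_rot'][0,1])))"
```

```text
time: 11.5
tool_pos: [0.5462, 0.0215, 0.1382]
eef_rot: [[0.004, 0.889, 0.458], [-0.003, 0.458, -0.889], [-1.0, 0.002, 0.005]]
wrist_force: [-6.1, -8.0, 17.9]
width: 0.022
time: 12.1
tool_pos: [0.5468, 0.022, 0.1383]
eef_rot: [[0.006, 0.998, 0.061], [-0.002, 0.061, -0.998], [-1.0, 0.005, 0.003]]
wrist_force: [-0.4, -2.8, 15.6]
width: 0.0219
[-0.59548112  0.23528378  0.24954393] 3.4796517685063924
time: 12.4
tool_pos: [0.547, 0.0221, 0.1383]
eef_rot: [[0.006, 1.0, -0.021], [-0.004, -0.021, -1.0], [-1.0, 0.006, 0.004]]
wrist_force: [0.8, -2.2, 15.0]
width: 0.0227
[-0.43223168  0.03288071  2.84617939] -1.1887687266666356
```

The stop is felt here too. I'll release, lift and check.

```bash
python3 -m pendant '[[[-0.4,0,0],[-5,0,0]],[[0,0,0],[-3,0,0]],[[-1.5,0,0],[0,0,0]],[[-3,0,0],[0,0,0]],[[-4,0,0],[0,0,0]],[[-4.5,0,0],[0,0,0]],[[-4,-2,0],[0,0,0]],[[0,-4.5,0],[0,0,0]],[[0,-4.5,0],[0,0,0]],[[0,-4.5,0],[0,0,0]]]'; python3 -m pendant '[[[0,-3,0],[0,0,0]],[[0,0,0],[0,0,0]],[[0,0,0],[0,0,0]]]'
python3 - <<'E'
from h import *;import cv2
s=state();print(s['wrist_force'])
im=camera('top')[85:265,220:440];cv2.imwrite('pics/t4.png',cv2.resize(im,None,fx=3.3,fy=3.3,interpolation=2))
E
```

```text
time: 13.4
tool_pos: [0.3895, 0.0053, 0.3096]
eef_rot: [[0.0, 0.994, 0.114], [-0.0, 0.114, -0.994], [-1.0, 0.0, 0.0]]
wrist_force: [0.1, -0.0, 1.6]
width: 0.0218
time: 13.7
tool_pos: [0.3616, 0.0017, 0.3101]
eef_rot: [[0.002, 0.994, 0.113], [-0.0, 0.113, -0.994], [-1.0, 0.001, 0.001]]
wrist_force: [0.6, 0.3, 0.3]
width: 0.0222
[0.61727057 0.26967226 0.26941826]
```

View pics/t4.png

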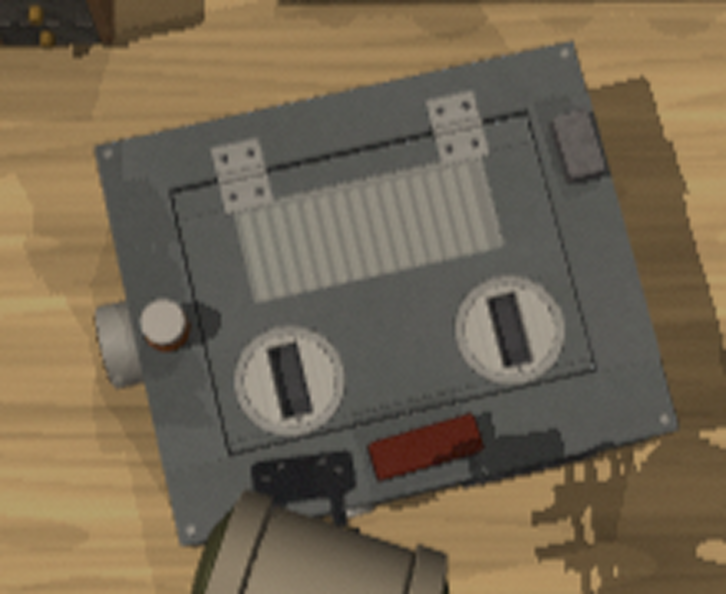

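Both slots lie parallel to the cover's side edges, so they are square to the front edge. The cover gap is closed and the bar, pot and felt haven't moved. Handing in.

```bash
python3 -c "
from cell import *;print(sign_off())"
```

```text
the job is handed in; nothing more can be done
None
```

I turned both locks clockwise to their stops and handed the job in at about 14 s of the 48 s allowed. The hand-in gives no verdict.

**How it was done:** For each lock, right then left, I set both fingertips, spread along the slot, into it. I pressed the cover flush: the tip stopped at 138 mm, which is the slot floor with the cover down, at about 18 to 20 N. I then turned until the resisting moment rose to about 3 N m, backed off and lifted clear.

**Last checks:**
- **Locks:** In the final top view both slots are square to the cover's front edge, within a couple of degrees as read by eye.
- **Cover:** It looked flush in that view after I let go. I did not measure its height once released.
- **Things on the deck:** The bar, pot and felt block are where they were.
- **Things on the bench:** The mug, wheel, filter cartridge and screwdriver were outside that last picture, so I did not recheck them. The arm passed well above that side of the bench.
- **Arm:** It stands clear, with a wrist force under 1 N.

No check failed or disagreed. One measuring script stopped halfway because the calibration had been read too many times in a row. I fixed that and measured the left lock from a later picture.

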